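Rock the stuck locating block free of its nest

TASK

The steel locating block sits tight in its blue-cheeked nest, caught by two stiff brass plungers, one on each side. Grip its head and rock it from side to side, towards one plunger and then the other, until it has pushed both plungers back and comes free, then lift it straight up until its round foot is just clear of the cheek tops (about 2 cm above them). Finish while still holding it there, upright, still and over its nest, touching nothing but your gripper, and leave the hammer and the brush alone.

Things in the scene. Friction and masses are not known exactly. Their poses are not given: they have to be found in the camera images.
- nest: Fixed fixture nest. Origin: centre of its underside, z up; y runs from right to left plunger (the rocking direction). Dark base plate 110 (x) x 150 (y) x 10 mm. Two blue cheeks 34 (x) x 18 (y) mm, inner faces at y = +-26, tops at z = 64. Steel kerbs (inner faces y = +-10, tops z = 18) locate the foot; steel guides (inner faces x = +-15.2, tops z = 32) stop tipping along x.
- nest_pivot (a point): Centre of the seated block's round foot, 19 mm above the nest's underside, on its middle. The seated block rocks about the line through it along the nest's x.
- locating_block: Loose steel block, 0.25-0.5 kg, 110 mm tall, 28 mm thick (x). Origin: lowest point of its foot; z up; axes parallel to the nest's and origin at z = 10 there when seated. Round foot of radius 9 (axis along x); shoulder 30 wide (y), z = 19 to 35; waist 19.6 wide, z = 35 to 51, where the plungers catch; head 30 wide, z = 51 to 110. Pulled straight up it locks after about 3 mm.
- block_head (a point): On the block's middle axis, 90 mm above the lowest point of the foot and 20 mm below the head's top: a good grasp height; grip across the 28 mm (x) or the 30 mm (y). It moves sideways about 17 mm when the block leans 12 degrees.
- keeper_left (a joint): Left (+y of nest) brass plunger, m pushed outward: 0 at the start (5 mm of overlap over the block's shoulder), 0.007 at its stop. 10 mm thick, slides along the nest's y, 53 mm above its underside, against about 6 N of friction, and stays where pushed. Leaning the block about 12 degrees towards +y pushes it to the stop. With 0.0055 on both sides the upright block lifts out freely.
- keeper_right (a joint): The same for the right (-y of nest) brass plunger, pushed outward by leaning the block towards -y: 0 at the start, 0.007 at its stop.
- keeper_left_tail (a point): Outer end of the left brass plunger: a brass disc of 17 mm diameter outside the left cheek, whose distance from the cheek shows how far the plunger is back. It is 52 mm from the nest's middle along y, 53 mm up, when the joint is 0.
- keeper_right_tail (a point): The same on the right (-y) side.
- brass_hammer: Brass-headed hammer with a wooden handle, about 58 x 204 x 29 mm, lying on the worktop to the right. Leave it alone. Origin: centre of the underside.
- chip_brush: Small brush, about 30 x 165 x 11 mm, lying to the left. Leave it alone. Origin: centre of the underside.
Things that resemble listed ones, but are neither listed nor needed, are in the scene too. There is more than one size of the locating_block; the job needs the largest. Leave any orange look-alike of the nest alone.

How it is judged (in metres and radians):
On the way, in this order (a step that is already met when the one before it is completed fails the run):
1. the block, still down in the nest, is leaned to one side and pushes that side's plunger back by more than 2.5 mm (z of locating_block in the frame of nest below 0.02 m and ((value of joint keeper_left above 0.0025 m and y of block_head in the frame of nest above 0.004 m) or (value of joint keeper_right above 0.0025 m and y of block_head in the frame of nest below -0.004 m))), for 0.1 s.
2. the block, still down in the nest, is leaned to the other side too, so that both plungers are back by more than 2.5 mm (z of locating_block in the frame of nest below 0.02 m and value of joint each of keeper_left, keeper_right above 0.0025 m and (y of block_head in the frame of nest above 0.004 m or y of block_head in the frame of nest below -0.004 m)), for 0.1 s.
At the end, for the whole second after the job is handed in: The block is held in the fingers (more than 2 N) and still (below 20 mm/s), the lowest point of its foot 4 to 46 mm above the cheek tops, within 25 mm of the nest's middle along the nest's x and y, upright within 0.15 rad, touching no part of the nest; both plungers are back by more than 2.5 mm (z of locating_block in the frame of nest between 0.068 and 0.11 m and x of locating_block in the frame of nest between -0.025 and 0.025 m and y of locating_block in the frame of nest between -0.025 and 0.025 m and angle between locating_block's own z axis and vertical below 0.15 rad and contact force between the fingers and locating_block above 2 N and contact force between locating_block and nest below 0.2 N and linear speed of locating_block below 0.02 m/s and value of joint each of keeper_left, keeper_right above 0.0025 m); the arm keeps its last pose, push and grip.
It fails at once if the hammer is moved by more than 25 mm (distance of brass_hammer from where it was at the start of the episode above 0.025 m).
It fails at once if the brush is moved by more than 25 mm (distance of chip_brush from where it was at the start of the episode above 0.025 m).
It also fails if it takes over 38 s, if anything falls off the work surface, if the arm or the gripper's body presses on something with over 40 N, if the wrist force passes 120 N, or if a joint passes its speed limit or range.

ROBOT

A 7-joint arm with a two-finger parallel gripper is mounted at the origin on a cart in front of the work surface, level with it; the furniture and walls round the work are solid. World frame = base frame: x ahead of the robot, y to its left, z up, the work surface at z = 0. Lengths are in mm, angles in rad, forces in N, time in s.
With the tool pointing down it reaches from about 350 to 900 mm from the base axis. Payload 7.2 kg.
Tool frame: the origin (TCP) lies between the finger pads; the fingertips stand 14 mm ahead of it and the grasp point (between the pads) lies 5 mm behind it; z points along the fingers, y is the line along which they close (so a half turn about z gives the same grasp; the last joint's range is limited). The gripper opens to 88 mm and grips with 3 to 60 N. Pads are 20 mm wide; open, the fingers measure 115 mm over their backs; the gripper's body (75 mm by 178 mm) begins 61 mm behind the grasp point.
Start: joints at [1.232, 0.411, -0.013, 1.596, 0.006, 1.134, -0.082], TCP at [167.177, -602.23, 236.653] pointing down, gripper open.
Joint ranges: [-2.95, 2.95], [-0.29, 1.99], [-1.47, 1.44], [0.14, 2.54], [-1.03, 4.17], [0.13, 1.85], [-2.86, 2.86]. Speed limits (rad/s): [2.39, 2.39, 3.01, 3.01, 3.14, 3.14, 3.14].

INTERFACE

Orientations are given as [roll, pitch, yaw] about the fixed x, y, z axes, in that order (R = Rz(yaw) Ry(pitch) Rx(roll)).
In Python, from station import * gives the robot as it stands. The module is installed in compiled form; this text tells all that it offers.
- The arm moves only by the shell command python3 -m inch 'ROWS' [OPENING] [FORCE]. ROWS is JSON, a list of rows, each a list of 2 entries, a list of its own where there are three numbers: the shift along the world's x, y, z in mm, then the turn, a rotation vector about the world's x, y, z in rad. In form: [[[x, y, z], [rx, ry, rz]], ...]. A call has 1 to 12 rows; each row shifts and turns the commanded pose from where the row before left it; what a row does not reach is not made up. A row lasts 1/12 s, in which the tool goes at most 41.7 mm and 7.16 degrees, less where a joint would pass 70% of its speed; a pose out of reach is approached as far as the arm can. A call with a gripper value outside its range is refused whole. OPENING is the gripper's target within -1 to 1 (fully open at 1, half-way at 0, shut at -1), set as the call begins (- or left out, the last holds). The fingers move at their own pace and stop on an object; FORCE is the grip in N (left out, the last holds). Time passes only in rows, so rows that do not move let the fingers close. It gives the time, the measured TCP pose, the force, the opening and the grip force at its end, in the units of the state.
- state(): the state, without advancing time (a new reading comes with each control period).
- grab_frame(name): name is "side" or "top"; returns a dict with "img" (480x640x3 uint8, red, green, blue), "camera_matrix" (3x3 intrinsics, pixels), "rvec" (rotation vector, rad) and "tvec" (3), from world to camera coordinates, as OpenCV has them. Camera axes: x right, y down, z forward; pixel columns grow to the right and rows downward; lengths in mm; the calibration is good to about 2 mm. A picture is of the moment at which its call begins. There is no depth.
- job_done(): hands the job in; it is judged then, once.
The state is a dict: "time": time; "joints": joint angles; "qd": joint speeds; "effort": joint torques, N m; "tool_pos": TCP position; "orientation": TCP orientation; "force": force on the tool from outside, world axes, zero at the start; "torque": the same for the moment, N m; "opening": finger opening in mm; "finger_force": force on a finger pad.
Only numpy, scipy, OpenCV 4.12 (cv2) and the standard library are available. Lean on these libraries where they do the work, as an engineer would, in place of code of your own. Each camera call takes 0.05 s, during which the arm holds its last target. There are 200 camera calls.

## Working session

There is one attempt and no reset: what is moved stays moved. The work goes in short steps, Python scripts to look and compute and a shell command to move; the robot and the scene stay as the last step left them, time stands still between calls to the robot, and variables do not carry over. Pictures are saved under pics/ and viewed, at most 10 in all, crops included, and the job is handed in when it is done.

```bash
mkdir -p pics
cat > h.py <<'E'
from station import *
import numpy as np, cv2
def ray(f,u,v):
    R=cv2.Rodrigues(np.array(f["rvec"],float))[0]; t=np.array(f["tvec"],float).ravel()
    K=np.array(f["camera_matrix"],float)
    return -R.T@t, R.T@np.linalg.inv(K)@np.array([u,v,1.])
def onz(f,u,v,z):
    c,d=ray(f,u,v); return c+d*(z-c[2])/d[2]
def proj(f,p):
    return cv2.projectPoints(np.array(p,float).reshape(-1,3),np.array(f["rvec"],float),np.array(f["tvec"],float),np.array(f["camera_matrix"],float),None)[0].reshape(-1,2)
E
python3 - <<'E'
from h import *
s=state();print(s)
for n in("side","top"):
    f=grab_frame(n);cv2.imwrite(f"pics/{n}0.png",f["img"][:,:,::-1]);print(n,ray(f,320,240),f["camera_matrix"])
    import pickle;pickle.dump(f,open(n+"0.pkl","wb"))
E
```

```text
{'time': 0.0, 'joints': array([ 1.23177818,  0.41189824, -0.01272468,  1.59704759,  0.00559972,
        1.13428561, -0.08221152]), 'qd': array([ 0.00102873, -0.00142536, -0.0009139 , -0.00167966,  0.00019879,
        0.00128223, -0.00029781]), 'effort': array([-2.71904628e-05, -5.87952483e+01,  6.41896594e-01, -2.91071999e+01,
       -5.37832640e-02,  1.83368206e-02,  1.50777614e-04]), 'tool_pos': array([ 167.03818381, -601.76216126,  235.80857519]), 'orientation': array([-3.13999315e+00,  1.08352632e-04,  2.70842854e-01]), 'force': array([-0.3429921 ,  0.00823753, -0.25358391]), 'torque': array([ 0.0614343 , -0.01942408, -0.04960702]), 'finger_force': 0.0, 'opening': 87.79733152635701}
side (array([ -25.28842202, 1053.98729083,  997.33212289]), array([ 0.37757217, -0.70255742, -0.60336178])) [[620.3114831    0.         313.26219187]
 [  0.         620.3114831  234.62364607]
 [  0.           0.           1.        ]]
top (array([ 456.31905503,  -35.59689842, 1113.32485975]), array([ 0.07977766,  0.03813109, -0.99630917])) [[465.80905697   0.         329.88469683]
 [  0.         465.80905697 240.14745369]
 [  0.           0.           1.        ]]
```

View pics/top0.png

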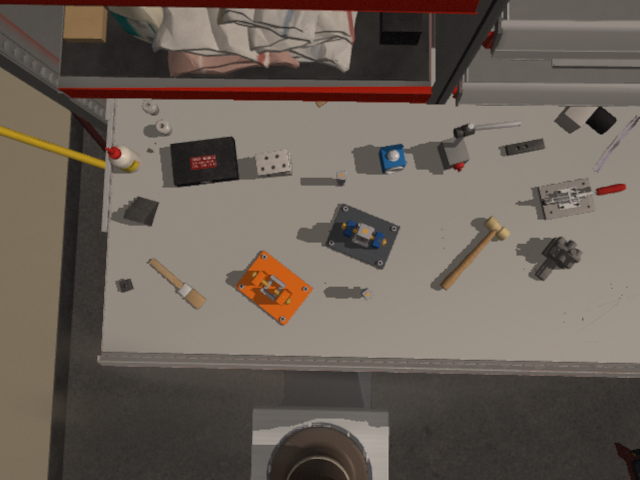

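View pics/side0.png

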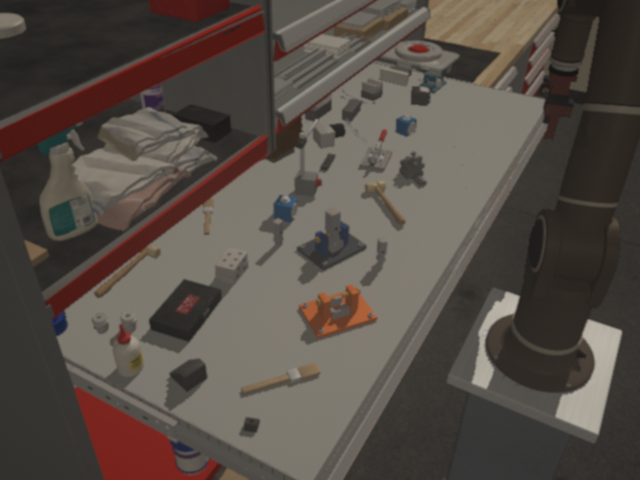

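The dark nest with blue cheeks is at top (363,236) and side (332,240), with the tall block in it. Possible confusions are the orange nest at top (272,288), small loose blocks at (341,178) and (367,294), and blue items at (393,157). I choose the one at (363,236), and check it in a close crop while measuring.

Run:
```python
from h import *
import pickle
f=pickle.load(open("top0.pkl","rb"));g=pickle.load(open("side0.pkl","rb"))
a=cv2.resize(f["img"][195:280,315:410],None,fx=4,fy=4,interpolation=2)
b=cv2.resize(g["img"][195:280,285:380],None,fx=4,fy=4,interpolation=2)
cv2.imwrite("pics/crop.png",np.hstack([a,b])[:,:,::-1])
i=f["img"].astype(int);hsv=cv2.cvtColor(f["img"],cv2.COLOR_RGB2HSV)
# plate: not bright, near
roi=np.zeros((480,640),np.uint8);roi[198:275,320:408]=1
m=((i.max(2)<110)&(roi>0)).astype(np.uint8)
m=cv2.morphologyEx(m,cv2.MORPH_CLOSE,np.ones((7,7),np.uint8))
c=max(cv2.findContours(m,0,2)[0],key=cv2.contourArea)
r=cv2.boxPoints(cv2.minAreaRect(c));print(r)
w=np.array([onz(f,u,v,10) for u,v in r]);print(w,w.mean(0));print([np.linalg.norm(w[k]-w[k-1]) for k in range(4)])
mb=((hsv[:,:,0]>100)&(hsv[:,:,0]<130)&(hsv[:,:,1]>130)&(roi>0)).astype(np.uint8)
n,l,st,ce=cv2.connectedComponentsWithStats(mb)
for k in range(1,n):
    if st[k,4]>15:print("blue",ce[k],st[k,4],onz(f,*ce[k],60))
```

```text
[[312.2483  242.02707]
 [330.24945 197.84236]
 [399.94122 226.23529]
 [381.94006 270.41998]]
[[ 539.50796771   24.96319999   10.        ]
 [ 646.33107157  -15.83395115   10.        ]
 [ 580.82563406 -182.74940558   10.        ]
 [ 475.22600581 -141.07960682   10.        ]] [560.47266979 -78.67494089  10.        ]
[np.float64(178.05163385558424), np.float64(114.34851577342152), np.float64(179.30903845814353), np.float64(113.52380197345792)]
blue [349.11214953 228.27102804] 107 [568.5568365  -60.89826007  60.        ]
blue [377.16346154 240.06730769] 104 [ 542.78921991 -124.81843502   60.        ]
```

View pics/crop.png

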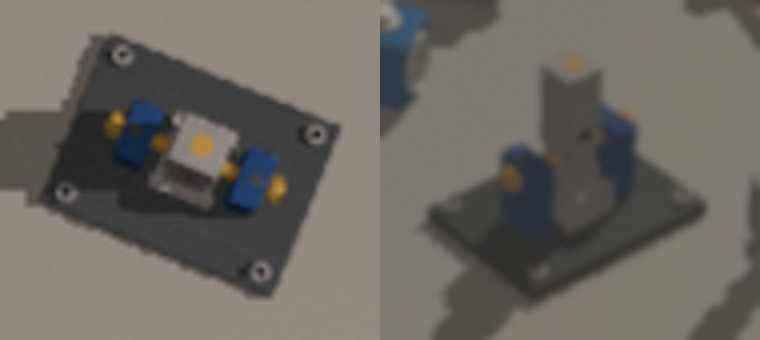

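The crop shows the tall block between two blue cheeks with brass plungers: top-view plate corners (110,36), (340,126), (270,297), (42,202), head dot (203,145), and side-view dot (191,66) in crop pixels. That is the right one. Next I triangulate.

Run:
```python
from h import *
import pickle
f=pickle.load(open("top0.pkl","rb"));g=pickle.load(open("side0.pkl","rb"))
P=lambda x,y,ox:(ox+(x+.5)/4-.5,195+(y+.5)/4-.5)
w=np.array([onz(f,*P(x,y,315),10) for x,y in [(110,36),(340,126),(270,297),(42,202)]])
print(w,w.mean(0));print([np.linalg.norm(w[k]-w[k-1]) for k in range(4)])
# nest y: right->left plunger
d=(w[0]-w[1]+w[3]-w[2]);print("yaw of y axis",np.arctan2(d[1],d[0])-np.pi/2)
t=P(203,145,315);s=P(191,66,285)
print("dot z120 top",onz(f,*t,120),"side",onz(g,*s,120))
c1,d1=ray(f,*t);c2,d2=ray(g,*s)
k=np.linalg.lstsq(np.c_[d1,-d2],c2-c1,rcond=None)[0];print(c1+d1*k[0],c2+d2*k[1])
# bolts at plate
b=np.array([onz(f,*P(x,y,315),12) for x,y in [(122,55),(317,134),(260,272),(66,192)]]);print(b.mean(0))
d=(b[0]-b[1]+b[3]-b[2]);print("yaw",np.arctan2(d[1],d[0])-np.pi/2)
d=(np.array([568.56,-60.9])-[542.79,-124.82]);print("yaw cheeks",np.arctan2(d[1],d[0])-np.pi/2)
# tails
for x,y in((117,124),(279,188)):print("tail",onz(f,*P(x,y,315),53))
```

```text
[[ 632.82201792  -44.48613194   10.        ]
 [ 581.07640571 -181.99778458   10.        ]
 [ 478.8741278  -141.47936814   10.        ]
 [ 532.67172599   -5.79586306   10.        ]] [556.36106936 -93.43978693  10.        ]
[np.float64(107.36395055871465), np.float64(146.92536538370925), np.float64(109.9411100578382), np.float64(145.95956673286662)]
yaw of y axis -0.36866575936790746
dot z120 top [557.15952652 -94.33166528 120.        ] side [554.89521103 -87.80739178 120.        ]
[557.67654231 -94.63280233 114.9071575 ] [558.23545597 -94.3809552  114.94900577]
[557.30091224 -93.79612343  12.        ]
yaw -0.3729267380880823
yaw cheeks -0.38322771543955225
tail [575.1836062  -48.99405064  53.        ]
tail [ 540.0910528  -141.85981441   53.        ]
```

Nest centre ≈ (557,-94), yaw ≈ -0.37. Head dot and plunger tails agree to about 2 mm. I'll grip across nest x, with tool yaw ≈ 1.20, so turn +0.93 and move (+390,+508).

```bash
python3 -m inch '[[[30,39,0],[0,0,0.075]],[[30,39,0],[0,0,0.075]],[[30,39,0],[0,0,0.075]],[[30,39,0],[0,0,0.075]],[[30,39,0],[0,0,0.075]],[[30,39,0],[0,0,0.075]],[[30,39,0],[0,0,0.075]],[[30,39,0],[0,0,0.075]]]' 1 60; python3 -m inch '[[[30,39,0],[0,0,0.075]],[[30,39,0],[0,0,0.075]],[[30,39,0],[0,0,0.075]],[[30,39,0],[0,0,0.075]],[[30,40,0],[0,0,0.03]],[[0,0,0],[0,0,0]],[[0,0,0],[0,0,0]]]'
```

```text
time: 0.77
tool_pos: [371.1, -336.1, 236.6]
orientation: [-3.142, 0.0, 0.874]
force: [0.2, -0.9, -0.2]
opening: 88.0
finger_force: 0.0
time: 1.35
tool_pos: [498.0, -169.9, 236.3]
orientation: [-3.141, -0.001, 1.206]
force: [0.1, -0.1, 0.2]
opening: 87.9
finger_force: 0.0
```

```bash
python3 -m inch '[[[15,19,0],[0,0,0]],[[15,19,0],[0,0,0]],[[15,19,0],[0,0,0]],[[14,19,0],[0,0,0]],[[0,0,-15],[0,0,0]],[[0,0,-15],[0,0,0]],[[0,0,-15],[0,0,0]],[[0,0,-15],[0,0,0]],[[0,0,-15],[0,0,0]],[[0,0,-10],[0,0,0]],[[0,0,0],[0,0,0]],[[0,0,0],[0,0,0]]]'
python3 - <<'E'
from h import *
for n in("side",):
    f=grab_frame(n);u,v=proj(f,[557,-94,110])[0].astype(int)
    cv2.imwrite("pics/s1.png",cv2.resize(f["img"][v-70:v+80,u-90:u+90],None,fx=4,fy=4,interpolation=2)[:,:,::-1])
E
```

```text
time: 2.35
tool_pos: [555.5, -97.5, 151.4]
orientation: [-3.141, 0.001, 1.199]
force: [0.3, 0.8, 1.0]
opening: 87.8
finger_force: 0.0
```

View pics/s1.png

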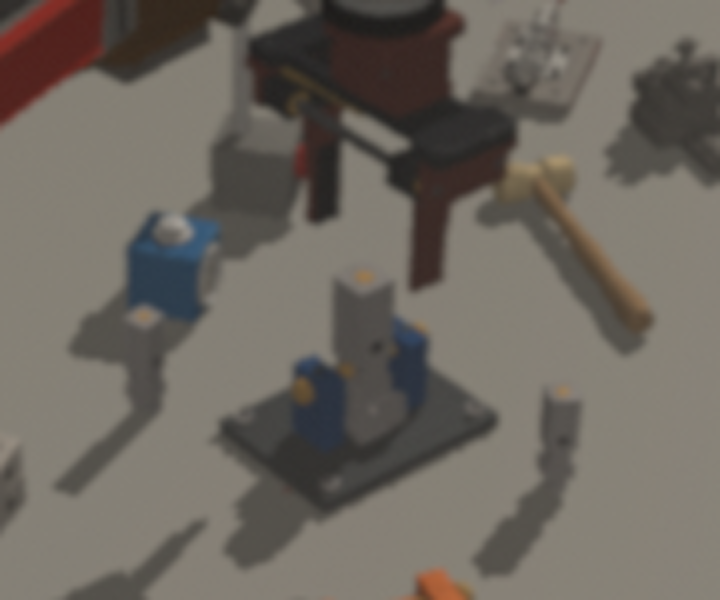

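Side view: open fingers, with tips at (320,215) and (425,285), straddle the block's head (363,275). Alignment is right, so I lower onto the head and grip.

```bash
python3 -m inch '[[[1.5,3,-10],[0,0,0]],[[0,0,-12],[0,0,0]],[[0,0,-12],[0,0,0]],[[0,0,-12],[0,0,0]],[[0,0,-10],[0,0,0]],[[0,0,0],[0,0,0]],[[0,0,0],[0,0,0]]]'; python3 -m inch '[[[0,0,0],[0,0,0]],[[0,0,0],[0,0,0]],[[0,0,0],[0,0,0]],[[0,0,0],[0,0,0]],[[0,0,0],[0,0,0]],[[0,0,0],[0,0,0]],[[0,0,0],[0,0,0]],[[0,0,0],[0,0,0]],[[0,0,0],[0,0,0]],[[0,0,0],[0,0,0]]]' -1 50
```

```text
time: 2.98
tool_pos: [557.0, -93.4, 94.6]
orientation: [-3.14, 0.0, 1.201]
force: [-0.3, -0.1, 0.2]
opening: 87.7
finger_force: 0.0
time: 3.82
tool_pos: [557.5, -93.6, 95.7]
orientation: [-3.142, 0.0, 1.201]
force: [0.2, 0.1, 0.7]
opening: 28.0
finger_force: 50.0
```

```bash
python3 -m inch '[[[0.7,1.8,0],[-0.023,0.009,0]],[[0.7,1.8,-0.1],[-0.023,0.009,0]],[[0.7,1.8,-0.1],[-0.023,0.009,0]],[[0.7,1.8,-0.2],[-0.023,0.009,0]],[[0.7,1.8,-0.2],[-0.023,0.009,0]],[[0.7,1.8,-0.3],[-0.023,0.009,0]],[[0.7,1.8,-0.3],[-0.023,0.009,0]],[[0.7,1.8,-0.4],[-0.023,0.009,0]],[[0,0,0],[0,0,0]],[[0,0,0],[0,0,0]],[[0,0,0],[0,0,0]],[[0,0,0],[0,0,0]]]'
python3 -c "
from h import *
s=state();print(s['tool_pos'],s['force'],s['torque'],s['orientation'])"
```

```text
time: 4.82
tool_pos: [563.1, -79.7, 94.5]
orientation: [-3.141, 0.199, 1.201]
force: [-1.1, -2.0, 4.4]
opening: 27.9
finger_force: 50.0
[563.14361866 -79.6828698   94.47906505] [-1.14797368 -2.00095718  4.4058538 ] [-0.56911777  0.35705721  0.0115254 ] [-3.14133649  0.19881148  1.20058722]
```

```bash
python3 -m inch '[[[0.4,1,-0.2],[-0.012,0.005,0]],[[0,0,0],[0,0,0]],[[0,0,0],[0,0,0]],[[0,0,0],[0,0,0]]]'
python3 -c "
from h import *
f=grab_frame('top');u,v=proj(f,[557,-94,60])[0].astype(int)
a=cv2.resize(f['img'][v-45:v+45,u-45:u+45],None,fx=4,fy=4,interpolation=2)
f=grab_frame('side');u,v=proj(f,[557,-94,60])[0].astype(int)
b=cv2.resize(f['img'][v-45:v+45,u-45:u+45],None,fx=4,fy=4,interpolation=2)
cv2.imwrite('pics/lean1.png',np.hstack([a,b])[:,:,::-1])"
```

```text
time: 5.15
tool_pos: [563.5, -79.2, 94.4]
orientation: [-3.141, 0.213, 1.2]
force: [-2.4, -2.8, 6.0]
opening: 27.8
finger_force: 50.0
```

View pics/lean1.png

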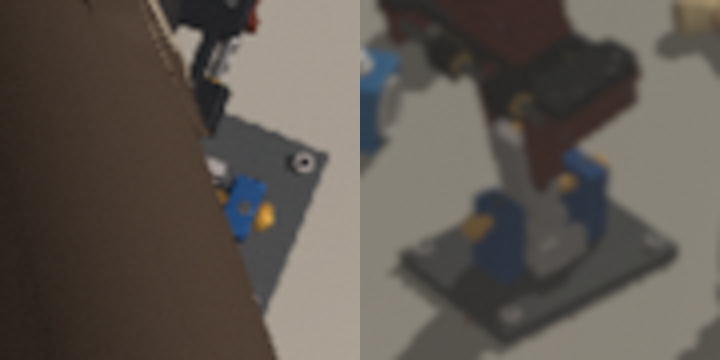

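The left tail now stands clear of its cheek (side crop at (477,228)) and the block leans +y. Now I rock it to the other side.

```bash
python3 -m inch '[[[-0.7,-1.8,0.3],[0.022,-0.009,0]],[[-0.7,-1.8,0.3],[0.022,-0.009,0]],[[-0.7,-1.8,0.3],[0.022,-0.009,0]],[[-0.7,-1.8,0.3],[0.022,-0.009,0]],[[-0.7,-1.8,0.2],[0.022,-0.009,0]],[[-0.7,-1.8,0.2],[0.022,-0.009,0]],[[-0.7,-1.8,0.1],[0.022,-0.009,0]],[[-0.7,-1.8,0],[0.022,-0.009,0]],[[-0.3,-0.9,0],[0.022,-0.009,0]],[[0,0,0],[0,0,0]],[[0,0,0],[0,0,0]]]'; python3 -m inch '[[[-0.7,-1.8,0],[0.023,-0.009,0]],[[-0.7,-1.8,-0.1],[0.023,-0.009,0]],[[-0.7,-1.8,-0.1],[0.023,-0.009,0]],[[-0.7,-1.8,-0.2],[0.023,-0.009,0]],[[-0.7,-1.8,-0.2],[0.023,-0.009,0]],[[-0.7,-1.8,-0.3],[0.023,-0.009,0]],[[-0.7,-1.8,-0.3],[0.023,-0.009,0]],[[-0.7,-1.8,-0.4],[0.023,-0.009,0]],[[-0.3,-0.8,-0.2],[0.012,-0.005,0]],[[0,0,0],[0,0,0]],[[0,0,0],[0,0,0]],[[0,0,0],[0,0,0]]]'
python3 -c "
from h import *
f=grab_frame('top');u,v=proj(f,[557,-94,60])[0].astype(int)
a=cv2.resize(f['img'][v-45:v+45,u-45:u+45],None,fx=4,fy=4,interpolation=2)
f=grab_frame('side');u,v=proj(f,[557,-94,60])[0].astype(int)
b=cv2.resize(f['img'][v-45:v+45,u-45:u+45],None,fx=4,fy=4,interpolation=2)
cv2.imwrite('pics/lean2.png',np.hstack([a,b])[:,:,::-1])"
```

```text
time: 6.17
tool_pos: [557.6, -94.0, 95.6]
orientation: [3.138, -0.003, 1.2]
force: [-1.7, -2.9, 3.9]
opening: 28.0
finger_force: 50.0
time: 7.17
tool_pos: [552.1, -107.7, 94.0]
orientation: [3.138, -0.214, 1.202]
force: [-0.3, 1.2, 4.4]
opening: 27.7
finger_force: 50.0
```

View pics/lean2.png

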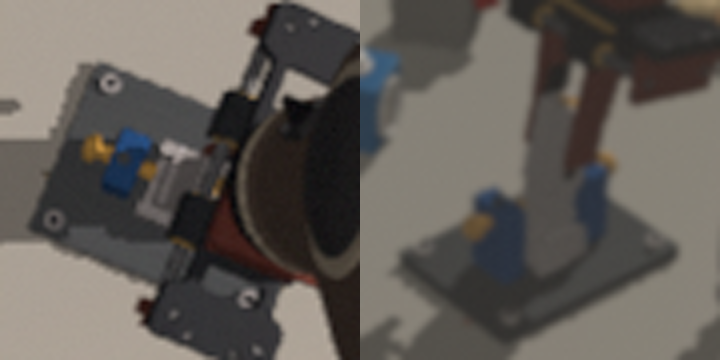

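Both tails stand out: left at top crop (97,150), right at side crop (607,162). Return upright and test-lift gently.

```bash
python3 -m inch '[[[0.7,1.8,0.3],[-0.024,0.009,0]],[[0.7,1.8,0.3],[-0.024,0.009,0]],[[0.7,1.8,0.3],[-0.024,0.009,0]],[[0.6,1.7,0.3],[-0.024,0.009,0]],[[0.6,1.7,0.2],[-0.024,0.009,0]],[[0.6,1.7,0.2],[-0.024,0.009,0]],[[0.6,1.6,0.1],[-0.024,0.009,0]],[[0.5,1.2,0],[-0.024,0.009,0]],[[0.2,0.6,0],[-0.008,0.003,0]],[[0,0,0],[0,0,0]],[[0,0,0],[0,0,0]]]'; python3 -m inch '[[[0,0,1],[0,0,0]],[[0,0,1],[0,0,0]],[[0,0,1],[0,0,0]],[[0,0,1],[0,0,0]],[[0,0,1],[0,0,0]],[[0,0,1],[0,0,0]],[[0,0,0],[0,0,0]],[[0,0,0],[0,0,0]]]'
```

```text
time: 8.18
tool_pos: [557.5, -93.7, 95.6]
orientation: [3.135, -0.002, 1.202]
force: [1.0, 3.1, 3.6]
opening: 28.0
finger_force: 50.0
time: 8.85
tool_pos: [556.6, -95.4, 101.4]
orientation: [3.136, 0.001, 1.2]
force: [-0.2, 0.7, -3.8]
opening: 28.0
finger_force: 50.0
```

Past the 3 mm lock with only the block's weight on the wrist: it's free. I lift the remaining 70 mm.

```bash
python3 -m inch '[[[0,0,4],[0,0,0]],[[0,0,5],[0,0,0]],[[0,0,6],[0,0,0]],[[0,0,6],[0,0,0]],[[0,0,6],[0,0,0]],[[0,0,6],[0,0,0]],[[0,0,6],[0,0,0]],[[0,0,6],[0,0,0]],[[0,0,6],[0,0,0]],[[0,0,6],[0,0,0]],[[0,0,6],[0,0,0]],[[0,0,4],[0,0,0]]]'; python3 -m inch '[[[0,0,2],[0,0,0]],[[0,0,0],[0,0,0]],[[0,0,0],[0,0,0]],[[0,0,0],[0,0,0]],[[0,0,0],[0,0,0]],[[0,0,0],[0,0,0]]]'
python3 -c "
from h import *
f=grab_frame('top');u,v=proj(f,[557,-94,60])[0].astype(int)
a=cv2.resize(f['img'][v-45:v+45,u-45:u+45],None,fx=4,fy=4,interpolation=2)
f=grab_frame('side');u,v=proj(f,[557,-94,80])[0].astype(int)
b=cv2.resize(f['img'][v-45:v+45,u-45:u+45],None,fx=4,fy=4,interpolation=2)
cv2.imwrite('pics/lift.png',np.hstack([a,b])[:,:,::-1])"
```

```text
time: 9.85
tool_pos: [557.1, -94.7, 169.3]
orientation: [3.135, -0.0, 1.201]
force: [-0.6, -0.4, -4.3]
opening: 27.8
finger_force: 50.0
time: 10.35
tool_pos: [556.7, -94.8, 170.1]
orientation: [3.136, -0.0, 1.201]
force: [0.2, 0.4, -4.3]
opening: 27.7
finger_force: 50.0
```

View pics/lift.png

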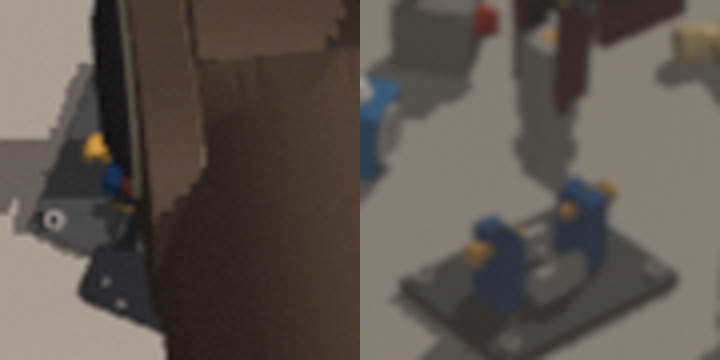

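The block hangs upright, its foot (side crop (548,185)) above the empty nest, and both tails stay out at (478,255) and (605,190).

```bash
python3 -c "
from station import *
print(job_done())"
```

```text
the job is handed in; nothing more can be done
None
```

I rocked the block free of both plungers, lifted it about 74 mm so its foot is about 20 mm above the cheek tops, and handed the job in while still holding it upright over the nest; the hand-in call returned no verdict.

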